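Assemble the test sieve stack

TASK

Set up the sieve stack on the grey sieving base, one piece at a time from the bottom: the receiver pan in the seat ring, then the fine, the medium and the coarse sieve (coarsest uppermost), and the lid on top. Each piece must sit level and fully nested in the one below; leave the beaker and the wooden case where they are, and let go of everything at the end.

Things in the scene. Friction and masses are not known exactly. Their poses are not given: they have to be found in the camera images.
- base_seat (a point): The fixed sieving base: a low grey box 120 x 140 x 22 mm high with an aluminium seat ring on top (64 mm outside, 50 mm opening, 12 mm high). This point: centre of the ring's top edge, 34 mm above the table. The pan's foot goes into the ring and its shoulder rests on the ring's top edge. z up, x and y along the box sides.
- pan_mid (a point): Loose steel cup (receiver pan): 34 mm high, 56 mm outside, mouth 50 mm. Plain floor without holes, 22 mm below the rim. Its tapered foot, 9 mm high (37 to 46.6 mm wide), drops into the mouth of the piece below; nested, its underside is 9 mm under that rim. Grip the upper part of the straight wall, clear of the piece below. Point: on axis, half-way up (17 mm); z up. 0.12 kg.
- fine_sieve_mid (a point): Loose steel cup (fine sieve): 40 mm high, 56 mm outside, mouth 50 mm. Perforated plate 14 mm below the rim: many 2.6 mm black holes. Its tapered foot, 9 mm high (37 to 46.6 mm wide), drops into the mouth of the piece below; nested, its underside is 9 mm under that rim. Grip the upper part of the straight wall, clear of the piece below. Point: on axis, half-way up (20 mm); z up. 0.12 kg.
- medium_sieve_mid (a point): Loose steel cup (medium sieve): 40 mm high, 56 mm outside, mouth 50 mm. Perforated plate 14 mm below the rim: some twenty 6.2 mm black holes. Its tapered foot, 9 mm high (37 to 46.6 mm wide), drops into the mouth of the piece below; nested, its underside is 9 mm under that rim. Grip the upper part of the straight wall, clear of the piece below. Point: on axis, half-way up (20 mm); z up. 0.12 kg.
- coarse_sieve_mid (a point): Loose steel cup (coarse sieve): 40 mm high, 56 mm outside, mouth 50 mm. Perforated plate 14 mm below the rim: seven 13 mm black holes. Its tapered foot, 9 mm high (37 to 46.6 mm wide), drops into the mouth of the piece below; nested, its underside is 9 mm under that rim. Grip the upper part of the straight wall, clear of the piece below. Point: on axis, half-way up (20 mm); z up. 0.12 kg.
- lid_mid (a point): Lid, loose, 34 mm high: a closed steel disc of 56 mm diameter with a black round knob (17 mm diameter, from 14 mm to 34 mm above the underside) standing on its middle. Same 9 mm tapered foot as the cups; nests the same way. Take it by the knob. Point: on axis, half-way up (17 mm above the underside); z up. 0.08 kg.
- beaker_mid (a point): Bystander: small glass beaker, 46 mm wide, 58 mm high, standing among the pieces. This point: on its axis, half-way up. To be left alone.
- weight_box_mid (a point): Bystander: shut brown wooden case, 76 x 150 mm, 46 mm high (long side along its y). This point: its middle, half-way up. To be left alone.
There are look-alikes about, which are no part of the job. Leave any green look-alike of the part that bears pan_mid alone.

How it is judged:
By the outcome, as a careful person would: the job done as asked, in the order asked, and still so for the second after the job is handed in, with the robot touching nothing.
It also fails if it takes over 115 s, if anything falls off the work surface, if the arm or the gripper's body presses on something with over 40 N, if the wrist force passes 120 N, or if a joint passes its speed limit or range.

ROBOT

A 7-joint arm with a two-finger parallel gripper is mounted at the origin on a cart in front of the work surface, level with it; the furniture and walls round the work are solid. World frame = base frame: x ahead of the robot, y to its left, z up, the work surface at z = 0. Lengths are in m, angles in rad, forces in N, time in s.
With the tool pointing down it reaches from about 0.425 to 1.025 m from the base axis. Payload 9.4 kg.
Tool frame: the origin (TCP) lies on the centre line of the jaws, within the pads' length; the fingertips stand 17 mm ahead of it and the grasp point (between the pads) lies 2 mm behind it (tcp_to_tips is the distance from the TCP to the fingertips, in m); z points along the fingers, y is the direction in which the jaws open and shut (so a half turn about z gives the same grasp; the last joint's range is limited). The gripper opens to 85 mm and grips with 20 to 120 N. Pads are 22 mm wide; open, the fingers measure 114 mm over their backs; the gripper's body (76 mm by 85 mm) begins 54 mm behind the grasp point. The pads swing forward as they close: fully open they stand 13 mm farther back than shut.
Start: joints at [-1.312, 0.599, -0.003, 1.599, 0.002, 0.943, -0.08], TCP at [0.239, 0.685, 0.248] pointing down, gripper open.
Joint ranges: [-2.57, 2.57], [-0.35, 1.97], [-1.29, 1.29], [0.11, 2.56], [-1.05, 4.19], [0.11, 1.86], [-2.63, 2.63]. Speed limits (rad/s): [2.22, 2.22, 3.01, 3.01, 3.14, 3.14, 3.14].

INTERFACE

Orientations are given as a rotation vector (axis times angle).
In Python, from station import * gives the robot as it stands.
- The arm moves only by the tool carry_out, never from a script. Its argument "motion" is a list of rows, each a list of 3 entries, a list of its own where there are three numbers: the shift along the tool's x, y, z in mm, then the turn, a rotation vector about the tool's x, y, z in degrees, then the opening, from 0 (shut) to 1 (fully open). A call has 1 to 12 rows; each row shifts and turns the pose as measured when the row begins, along the tool's axes as they then stand; what a row does not reach is not made up. A row lasts 1/10 s, in which the tool goes at most 50 mm and 8.59 degrees, less where a joint would pass 70% of its speed; a pose out of reach is approached as far as the arm can. A call is refused whole if a number of a shift passes 50 or a number of a turn 8.59, either way. A call with a gripper value outside its range is refused whole. The fingers move at their own pace and stop on an object; the grip force is fixed at half the most. Time passes only in rows, so rows that do not move let the fingers close. It gives the time, the measured TCP pose, the force and the opening at its end, in the units of the state.
- get_state(): the state, without advancing time (a new reading comes with each control period).
- snapshot(name): name is "scene" or "top"; returns (picture, depth): 384x512x3 uint8, blue, green, red; 384x512 float32, m along the optical axis (not along the pixel's ray), 0 where there is no reading.
- camera_model(name): a dict with "fx", "fy", "cx", "cy" (pixels), "position" and "rotation" of the camera in the world. Camera axes: x right, y up, looking along -z (the intrinsics and any distortion apply to the point x, -y, -z); pixel columns grow to the right and rows downward; lengths in m; the calibration is good to about 2 mm. A picture is of the moment at which its call begins. camera_model takes no time and is no camera call.
- sign_off(): hands the job in, once; it reports no verdict.
The state is a dict: "time_s": time; "joints": joint angles; "joint_velocities": joint speeds; "tau": joint torques, N m; "tool_pos": TCP position; "eef_rot": TCP orientation; "wrist_force": force on the tool from outside, world axes, zero at the start; "ft_torque": the same for the moment, N m; "opening": opening from 0.0 (shut) to 1.0 (fully open).
Only numpy, scipy, OpenCV 4.12 (cv2) and the standard library are available. Lean on these libraries where they do the work, as an engineer would, in place of code of your own. Each camera call takes 0.05 s, during which the arm holds its last target. There are 200 camera calls.

## Working session

There is one attempt and no reset: what is moved stays moved. The work goes in short steps, Python scripts to look and compute and a tool call to move; the robot and the scene stay as the last step left them, time stands still between calls to the robot, and variables do not carry over. Pictures are saved under pics/ and viewed, about 12 in all and at most 16, crops included, and the job is handed in when it is done.

Besides the shell and the picture viewer there is one more tool, called after "Call:" by a JSON object that holds its "api" and its "payload", one argument or row to a line. carry_out: Moves the arm, as the interface text tells. Its arguments: {"type":"object","properties":{"motion":{"type":"array"}},"required":["motion"]}

```bash
mkdir -p pics; ls
python3 - <<'E'
from station import *
import cv2,numpy as np
s=get_state();print(s)
for n in("scene","top"):
    p,d=snapshot(n);cv2.imwrite(f"pics/{n}0.png",p);np.savez(f"{n}0.npz",p=p,d=d);print(camera_model(n))
E
```

```text
pics
{'time_s': 0.0, 'joints': array([-1.31166406,  0.60012607, -0.00252416,  1.6001358 ,  0.00179872,
        0.94288181, -0.0797937 ]), 'joint_velocities': array([-0.00083969,  0.00011181, -0.00039785,  0.00091904,  0.00112411,
        0.00087426, -0.00062433]), 'tau': array([-6.30917039e-04, -7.76435924e+01,  1.56435806e+00, -2.58015990e+01,
        1.23190778e-02,  9.01542837e-03,  2.38051925e-06]), 'tool_pos': array([0.23880552, 0.68407217, 0.24741441]), 'eef_rot': array([-5.24955571e-01, -3.09731209e+00,  2.42727080e-03]), 'wrist_force': array([ 0.28150607, -0.30520791,  0.36250947]), 'ft_torque': array([-0.07268218,  0.02613538, -0.00977588]), 'opening': 1.001063884635168}
{'fx': 434.78092500112473, 'fy': 434.78092500112473, 'cx': 250.1171651750738, 'cy': 192.95457973556228, 'position': array([-0.15457343, -0.78276124,  0.86687568]), 'rotation': array([ 0.885109  , -0.34551668, -0.73934438])}
{'fx': 379.04204880585786, 'fy': 379.04204880585786, 'cx': 259.39865218937564, 'cy': 188.01341693422305, 'position': array([0.5329855 , 0.01515754, 1.03400357]), 'rotation': array([ 1.41928347e-03, -5.74836719e-02, -1.59002037e+00])}
```

View pics/top0.png

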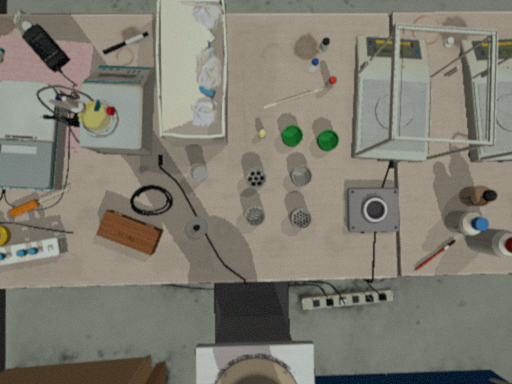

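View pics/scene0.png

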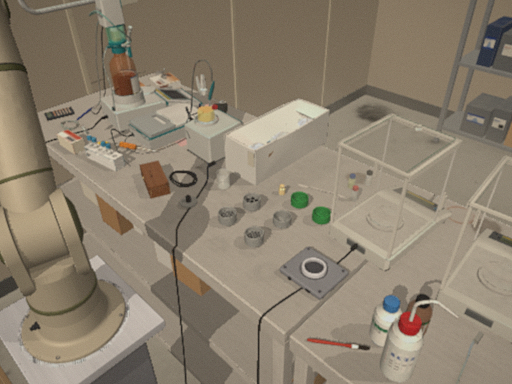

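Run:
```python
import cv2,numpy as np
p=np.load("top0.npz")['p']
cv2.imwrite("pics/crop1.png",cv2.resize(p[120:250,180:340],None,fx=5,fy=4.6,interpolation=cv2.INTER_CUBIC))
```

```text
(no output)
```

View pics/crop1.png

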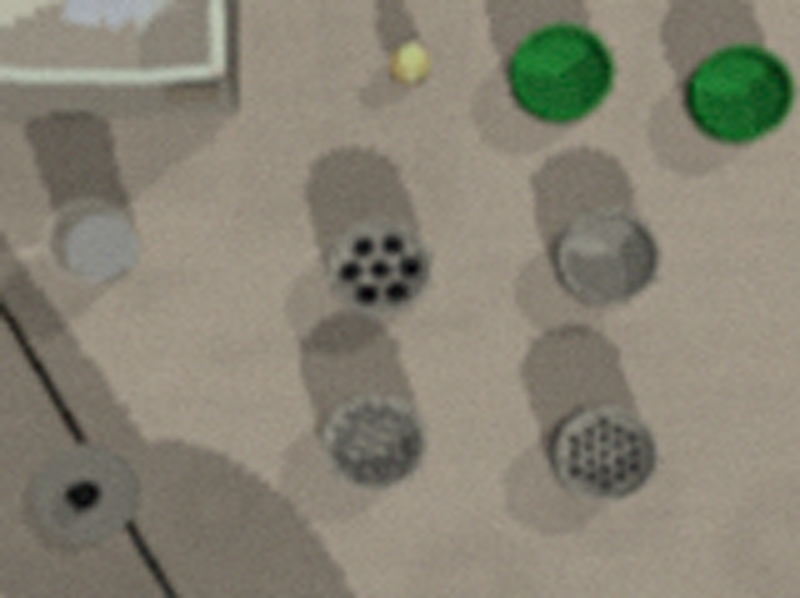

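```bash
cat > h.py <<'E'
import cv2,numpy as np
from scipy.optimize import least_squares
from scipy.spatial.transform import Rotation as R
from station import *
def cloud(n,d):
    m=camera_model(n);v,u=np.mgrid[:d.shape[0],:d.shape[1]]
    P=np.stack([(u-m['cx'])*d/m['fx'],-(v-m['cy'])*d/m['fy'],-d],-1)
    return P@R.from_rotvec(m['rotation']).as_matrix().T+m['position']
def proj(n,X):
    m=camera_model(n);c=R.from_rotvec(m['rotation']).inv().apply(np.atleast_2d(X)-m['position'])
    return np.c_[m['cx']-m['fx']*c[:,0]/c[:,2],m['cy']+m['fy']*c[:,1]/c[:,2]]
def disc(n,d,u,v,zlo,zhi,r,rad=.045):
    """centre of a disc/rim: points with z in range near pixel; robust fit of enclosing circle of radius r"""
    W=cloud(n,d);c=W[int(v),int(u)];c0=c[:2]
    k=(d>0)&(np.hypot(W[...,0]-c0[0],W[...,1]-c0[1])<rad)&(W[...,2]>zlo)&(W[...,2]<zhi)
    p=W[k];(ec,er)=cv2.minEnclosingCircle(p[:,:2].astype(np.float32)*1000)
    return p[:,:2].mean(0),np.array(ec)/1000,er/1000,np.percentile(p[:,2],[5,50,95]),len(p)
E
python3 - <<'E'
from h import *
d=np.load("top0.npz")['d']
np.set_printoptions(precision=4,suppress=True)
W=cloud("top",d)
print("table z",W[190:200,225:240,2].mean(), W[250:260,150:180,2].mean(), W[190:200,330:340,2].mean())
for n,u,v,lo,hi in[("pan",301,176,.024,.045),("fine",255,216,.03,.05),("med",301,218,.03,.05),("coarse",256,178,.03,.05),("lid",196,229,.009,.045),("knob",196,229,.025,.045),("ring",375,209,.029,.045),("beaker",199,172,.04,.08),("g1",291,136,.024,.06),("g2",328,140,.024,.06)]:
    print(n,*disc("top",d,u,v,lo,hi,0))
E
```

```text
table z -0.00030411818879008126 0.008837847142794921 0.009883355181273147
pan [ 0.601  -0.1338] [ 0.6008 -0.1336] 0.027914278030395506 [0.0252 0.0333 0.0359] 91
fine [ 0.4955 -0.0085] [ 0.4962 -0.0067] 0.02762173652648926 [0.0341 0.0385 0.0424] 77
med [ 0.4863 -0.1297] [ 0.4868 -0.1288] 0.027716638565063477 [0.0313 0.038  0.0418] 89
coarse [ 0.5974 -0.0125] [ 0.5955 -0.0118] 0.027585676193237305 [0.031  0.0391 0.0419] 82
lid [0.4689 0.1471] [0.4687 0.1477] 0.02788510513305664 [0.0105 0.0134 0.0322] 343
knob [0.4689 0.1474] [0.4688 0.148 ] 0.008388726234436036 [0.0285 0.0322 0.0361] 35
ring [ 0.5069 -0.3265] [ 0.5061 -0.3283] 0.032963359832763675 [0.0304 0.0335 0.0364] 190
beaker [0.614  0.1414] [0.6123 0.1385] 0.022497346878051758 [0.0413 0.0564 0.0601] 85
g1 [ 0.7084 -0.1109] [ 0.709  -0.1109] 0.028049903869628905 [0.0256 0.0322 0.036 ] 95
g2 [ 0.6955 -0.2068] [ 0.6955 -0.2081] 0.02800212860107422 [0.0263 0.0331 0.0363] 104
```

Call:
{"api": "carry_out", "payload": {
  "motion": [
    [[0,0,0],[0,0,-6.4],1],
    [[0,0,0],[0,0,-6.4],1],
    [[0,0,0],[0,0,-6.4],1],
    [[0,0,0],[0,0,0],1]
  ]
}}

```text
time_s: 0.5
tool_pos: [0.2382, 0.6832, 0.2454]
eef_rot: [0.018, -3.14, 0.008]
wrist_force: [0.7, -0.1, -1.2]
opening: 0.999
```

Run:
```python
from h import *
np.set_printoptions(precision=4,suppress=True)
d=np.load("top0.npz")['d'];W=cloud("top",d)
for n,a,b,c,e in[("frame",380,512,20,165),("trough",150,235,0,145),("greybox",75,160,60,160)]:
    q=W[c:e,a:b].reshape(-1,3);
    for lo in(.1,.2,.3):
        k=q[(q[:,2]>lo)]
        if len(k):print(n,lo,len(k),k.min(0),k.max(0))
s=get_state();print(s['tool_pos'],R.from_rotvec(s['eef_rot']).as_matrix(),s['joints'])
```

```text
frame 0.1 3870 [ 0.533  -0.6085  0.1006] [0.8767 0.0152 1.034 ]
frame 0.2 3509 [ 0.533  -0.5934  0.2003] [0.8767 0.0152 1.034 ]
frame 0.3 3162 [ 0.533  -0.4863  0.3001] [0.8767 0.0152 1.034 ]
trough 0.1 6588 [0.533  0.0152 0.1   ] [1.0393 0.2231 1.034 ]
trough 0.2 48 [0.533  0.0152 1.034 ] [0.533  0.0152 1.034 ]
trough 0.3 48 [0.533  0.0152 1.034 ] [0.533  0.0152 1.034 ]
greybox 0.1 4829 [0.533  0.0152 0.1001] [0.8796 0.4238 1.034 ]
greybox 0.2 313 [0.533  0.0152 0.2   ] [0.7538 0.3651 1.034 ]
greybox 0.3 87 [0.533  0.0152 0.3006] [0.7447 0.3232 1.034 ]
[0.2382 0.6832 0.2454] [[-0.9999 -0.0115 -0.0011]
 [-0.0115  0.9999 -0.0051]
 [ 0.0012 -0.0051 -1.    ]] [-1.2534  0.604  -0.0987  1.5974  0.069   0.9488  0.207 ]
```

Call:
{"api": "carry_out", "payload": {
  "motion": [
    [[-20,-45,0],[0,0,0],1],
    [[-20,-45,0],[0,0,0],1],
    [[-20,-45,0],[0,0,0],1],
    [[-20,-45,0],[0,0,0],1],
    [[-20,-45,0],[0,0,0],1],
    [[-20,-45,0],[0,0,0],1],
    [[-20,-45,0],[0,0,0],1],
    [[-20,-45,0],[0,0,0],1],
    [[-20,-45,0],[0,0,0],1]
  ]
}}

```text
time_s: 1.4
tool_pos: [0.4161, 0.2757, 0.2431]
eef_rot: [-0.018, -3.136, 0.004]
wrist_force: [1.3, 0.1, -0.1]
opening: 1.001
```

Call:
{"api": "carry_out", "payload": {
  "motion": [
    [[-20,-45,0],[0,0,0],1],
    [[-20,-45,0],[0,0,0],1],
    [[-20,-45,0],[0,0,0],1],
    [[-20,-45,0],[0,0,0],1],
    [[-20,-45,0],[0,0,0],1],
    [[-20,-45,0],[0,0,0],1],
    [[-20,-45,0],[0,0,0],1],
    [[-20,-45,0],[0,0,0],1],
    [[-20,-45,0],[0,0,0],1],
    [[0,0,30],[0,0,0],1],
    [[0,0,0],[0,0,0],1]
  ]
}}

```text
time_s: 2.5
tool_pos: [0.5865, -0.1505, 0.2133]
eef_rot: [-0.1, -3.139, 0.006]
wrist_force: [-0.8, 0.4, -0.2]
opening: 1.0
```

Call:
{"api": "carry_out", "payload": {
  "motion": [
    [[-14.5,17,20],[0,0,-3.6],1],
    [[0,0,40],[0,0,0],1],
    [[0,0,40],[0,0,0],1],
    [[0,0,20],[0,0,0],1],
    [[0,0,0],[0,0,0],1]
  ]
}}

```text
time_s: 3.0
tool_pos: [0.6051, -0.1318, 0.0949]
eef_rot: [0.012, 3.137, -0.006]
wrist_force: [-1.4, -0.5, -0.3]
opening: 1.003
```

Call:
{"api": "carry_out", "payload": {
  "motion": [
    [[4,-2,20],[0,0,0],1],
    [[0,0,25],[0,0,0],1],
    [[0,0,13],[0,0,0],1],
    [[0,0,0],[0,0,0],1]
  ]
}}

```text
time_s: 3.4
tool_pos: [0.6047, -0.1315, 0.0417]
eef_rot: [0.015, 3.131, -0.007]
wrist_force: [-0.5, 0.6, 0.1]
opening: 0.999
```

```bash
cat > look.py <<'E'
import sys
from h import *
n,u,v,w,h,out=sys.argv[1],*map(int,sys.argv[2:6]),sys.argv[6]
p,d=snapshot(n);np.savez(out+".npz",p=p,d=d)
c=p[max(v-h,0):v+h,max(u-w,0):u+w];f=min(800/c.shape[1],600/c.shape[0])
cv2.imwrite(f"pics/{out}.png",cv2.resize(c,None,fx=f,fy=f,interpolation=cv2.INTER_CUBIC))
s=get_state();print(s['tool_pos'],s['eef_rot'],s['wrist_force'],s['opening'])
E
python3 look.py scene 275 215 80 60 g1
```

```text
[ 0.60525551 -0.13153309  0.04254688] [ 0.01434644  3.13022127 -0.00700914] [-0.28129083 -0.43378411  0.20484286] 0.9980860466033
```

View pics/g1.png

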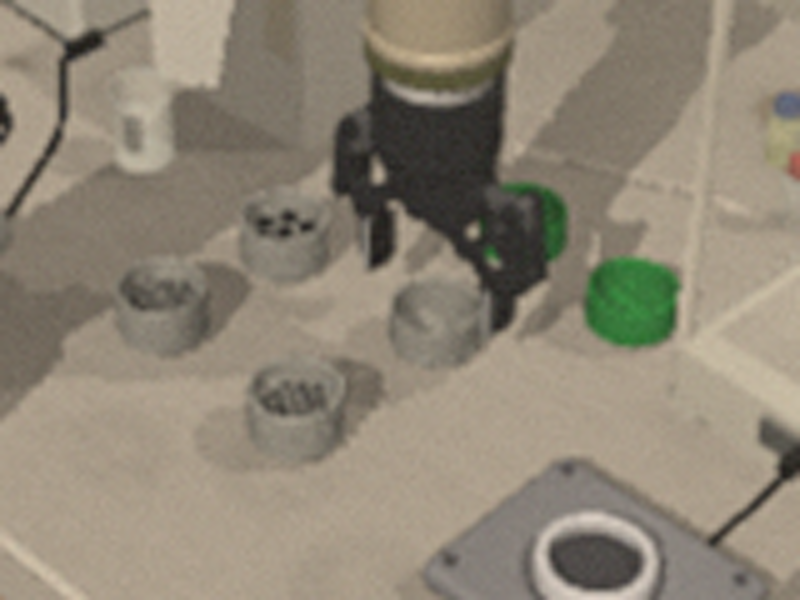

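Call:
{"api": "carry_out", "payload": {
  "motion": [
    [[4,-2,5],[0,0,0],1],
    [[1,0,2],[0,0,0],1],
    [[0,0,0],[0,0,0],0.4],
    [[0,0,0],[0,0,0],0.4],
    [[0,0,0],[0,0,0],0.4],
    [[0,0,0],[0,0,0],0.4],
    [[0,0,0],[0,0,0],0.4]
  ]
}}

```text
time_s: 4.15
tool_pos: [0.6019, -0.134, 0.0407]
eef_rot: [0.016, 3.124, -0.008]
wrist_force: [-0.4, 0.4, -0.9]
opening: 0.62
```

Call:
{"api": "carry_out", "payload": {
  "motion": [
    [[0,0,0],[0,0,0],0],
    [[0,0,0],[0,0,0],0],
    [[0,0,-20],[0,0,0],0],
    [[0,0,-40],[0,0,0],0],
    [[0,0,-40],[0,0,0],0],
    [[0,0,-20],[0,0,0],0],
    [[0,0,0],[0,0,0],0]
  ]
}}

```text
time_s: 4.85
tool_pos: [0.5989, -0.1332, 0.1623]
eef_rot: [0.016, 3.129, -0.007]
wrist_force: [0.2, 1.6, -0.7]
opening: 0.622
```

```bash
python3 look.py scene 285 200 80 60 g2
```

```text
[ 0.59848695 -0.13312204  0.16104926] [ 0.01603591  3.13048748 -0.0069803 ] [-0.03057584  0.16847107 -1.67702654] 0.6233973819488284
```

View pics/g2.png

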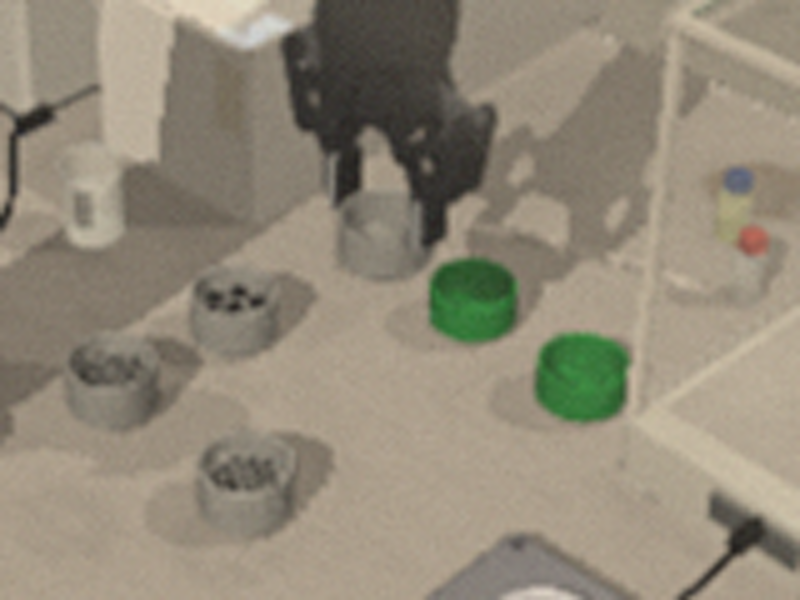

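Call:
{"api": "carry_out", "payload": {
  "motion": [
    [[18,-38,0],[0,0.6,0],0],
    [[18,-38,0],[0,0,0],0],
    [[18,-38,0],[0,0,0],0],
    [[18,-38,0],[0,0,0],0],
    [[18,-38,0],[0,0,0],0],
    [[0,0,20],[0,0,0],0],
    [[0,0,0],[0,0,0],0],
    [[0,0,0],[0,0,0],0]
  ]
}}

```text
time_s: 5.7
tool_pos: [0.5003, -0.3258, 0.1285]
eef_rot: [-0.01, -3.129, -0.004]
wrist_force: [-0.4, 0.5, -1.3]
opening: 0.624
```

```bash
python3 look.py scene 310 250 60 45 p1
```

```text
[ 0.50034428 -0.32506128  0.12838372] [-0.00811723 -3.12906635 -0.00506591] [-1.5327543   0.80242167 -1.89521308] 0.6215944195935124
```

View pics/p1.png

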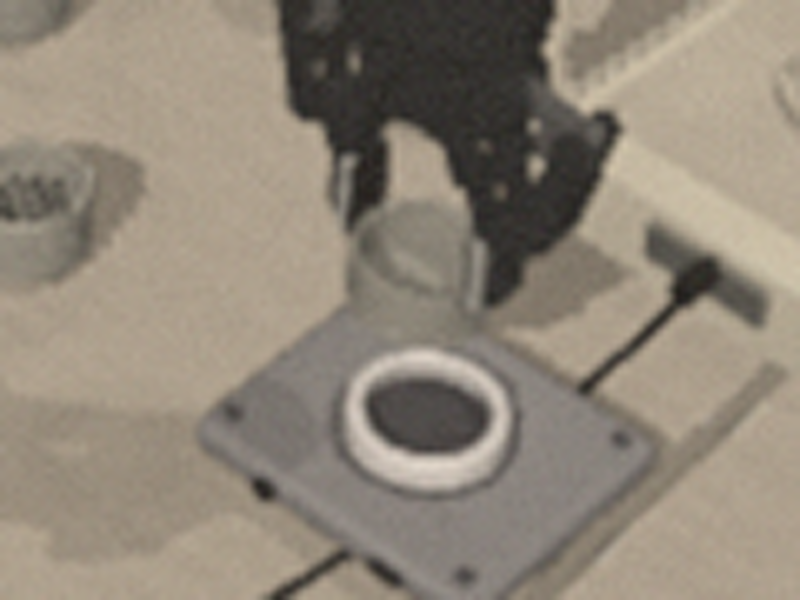

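Run:
```python
from h import *
np.set_printoptions(precision=4,suppress=True)
print(proj("scene",[[.500,-.325,.1217],[.5065,-.3275,.034]]))
d=np.load("p1.npz")['d'];W=cloud("scene",d)
for nm,u,v,lo,hi,r in[("ring",314,250,.030,.037,.045),("pan",311,237,.110,.125,.035)]:
    c=np.array([.5065,-.3275])
    k=(d>0)&(np.hypot(W[...,0]-c[0],W[...,1]-c[1])<r)&(W[...,2]>lo)&(W[...,2]<hi)
    p=W[k];ec,er=cv2.minEnclosingCircle(p[:,:2].astype(np.float32)*1000);print(nm,p[:,:2].mean(0),ec,er,len(p),p[:,2].max())
```

```text
[[312.1973 241.7287]
 [312.3594 265.6394]]
ring [ 0.5074 -0.333 ] (508.5390930175781, -330.2438049316406) 33.401611328125 177 0.03695359315370961
pan [ 0.4978 -0.3243] (499.1982727050781, -327.94378662109375) 32.34891891479492 176 0.12481160244959588
```

Call:
{"api": "carry_out", "payload": {
  "motion": [
    [[-6.5,-4,10],[0,-0.7,0],0],
    [[0,0,20],[0,0,0],0],
    [[0,0,10],[0,0,0],0],
    [[0,0,0],[0,0,0],0],
    [[0,0,0],[0,0,0],0]
  ]
}}

```text
time_s: 6.25
tool_pos: [0.5118, -0.3257, 0.087]
eef_rot: [-0.003, 3.137, 0.005]
wrist_force: [-0.6, -0.2, -1.5]
opening: 0.62
```

Call:
{"api": "carry_out", "payload": {
  "motion": [
    [[4.5,-3,4],[0,0,0],0],
    [[0,0,6],[0,0,0],0],
    [[0,0,0],[0,0,0],0]
  ]
}}

```text
time_s: 6.55
tool_pos: [0.5079, -0.329, 0.0777]
eef_rot: [-0.005, 3.134, 0.004]
wrist_force: [-0.2, 0.3, -1.6]
opening: 0.625
```

Call:
{"api": "carry_out", "payload": {
  "motion": [
    [[0.5,0,4],[0,0,0],0],
    [[0,0,4],[0,0,0],0],
    [[0,0,3],[0,0,0],0],
    [[0,0,0],[0,0,0],0]
  ]
}}

```text
time_s: 6.95
tool_pos: [0.5075, -0.3294, 0.0661]
eef_rot: [-0.004, 3.134, 0.003]
wrist_force: [-0.1, -0.1, -0.9]
opening: 0.623
```

Call:
{"api": "carry_out", "payload": {
  "motion": [
    [[0,0,2],[0,0,0],0],
    [[0,0,0],[0,0,0],0]
  ]
}}

```text
time_s: 7.15
tool_pos: [0.5076, -0.3294, 0.0645]
eef_rot: [-0.004, 3.134, 0.003]
wrist_force: [-0.6, -0.4, 2.7]
opening: 0.623
```

Call:
{"api": "carry_out", "payload": {
  "motion": [
    [[0,0,0],[0,0,0],0.8],
    [[0,0,0],[0,0,0],1],
    [[0,0,0],[0,0,0],1],
    [[0,0,-20],[0,0,0],1],
    [[0,0,-40],[0,0,0],1],
    [[0,0,-45],[0,0,0],1],
    [[0,0,-25],[0,0,0],1],
    [[0,0,0],[0,0,0],1]
  ]
}}

```text
time_s: 7.95
tool_pos: [0.5067, -0.3294, 0.198]
eef_rot: [-0.004, 3.135, 0.004]
wrist_force: [-0.7, -0.3, -0.2]
opening: 1.004
```

```bash
cat > meas.py <<'E'
import sys
from h import *
# rim/disc centre near (x,y), z range, for both cameras: args out, then x y zlo zhi r ...
np.set_printoptions(precision=4,suppress=True)
out=sys.argv[1];a=np.array(sys.argv[2:],float).reshape(-1,5)
for n in("scene","top"):
    p,d=snapshot(n);np.savez(f"{out}_{n}.npz",p=p,d=d);cv2.imwrite(f"pics/{out}_{n}.png",p);W=cloud(n,d)
    for x,y,lo,hi,r in a:
        q=W[(d>0)&(np.hypot(W[...,0]-x,W[...,1]-y)<r)&(W[...,2]>lo)&(W[...,2]<hi)]
        if len(q)>5:print(n,x,y,'mean',q[:,:2].mean(0),'circ',*[np.array(t)/1000 for t in cv2.minEnclosingCircle(q[:,:2].astype(np.float32)*1000)],len(q),'z',np.percentile(q[:,2],[50,90,98]))
s=get_state();print(s['time_s'],s['tool_pos'],s['eef_rot'])
E
python3 meas.py a .5075 -.329 .052 .07 .035 .4962 -.0076 .032 .05 .035;  python3 - <<'E'
import cv2
p=cv2.imread('pics/a_scene.png')[220:300,260:370];cv2.imwrite('pics/a1.png',cv2.resize(p,None,fx=7,fy=7,interpolation=2))
E
```

```text
scene 0.5075 -0.329 mean [ 0.509  -0.3312] circ [ 0.511  -0.3317] 0.02977206039428711 133 z [0.057  0.0601 0.0621]
scene 0.4962 -0.0076 mean [ 0.4983 -0.0087] circ [ 0.4999 -0.0083] 0.029103406906127928 109 z [0.0373 0.0417 0.0432]
top 0.5075 -0.329 mean [ 0.5127 -0.3219] circ [ 0.5064 -0.3287] 0.027813703536987304 64 z [0.057  0.0593 0.0615]
top 0.4962 -0.0076 mean [ 0.4954 -0.0082] circ [ 0.4965 -0.0068] 0.02753379249572754 76 z [0.0392 0.0416 0.0423]
8.05 [ 0.5055 -0.3287  0.195 ] [-0.0047  3.1387  0.0074]
```

View pics/a1.png

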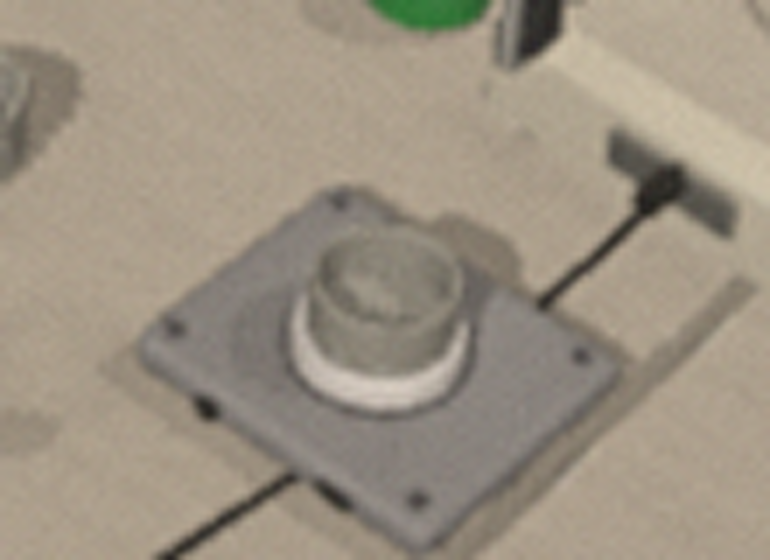

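Call:
{"api": "carry_out", "payload": {
  "motion": [
    [[1,30,0],[0,0,0],1],
    [[1,46,0],[0,0,0],1],
    [[1,46,0],[0,0,0],1],
    [[1,46,0],[0,0,0],1],
    [[1,46,0],[0,0,0],1],
    [[1,46,0],[0,0,0],1],
    [[1,36,0],[0,0,0],1],
    [[1,20,20],[0,0,0],1],
    [[0,0,30],[0,0,0],1],
    [[0,0,20],[0,0,0],1],
    [[0,0,0],[0,0,0],1],
    [[0,0,0],[0,0,0],1]
  ]
}}

```text
time_s: 9.25
tool_pos: [0.488, 0.0006, 0.1088]
eef_rot: [0.006, -3.121, -0.01]
wrist_force: [-0.0, 0.1, -0.2]
opening: 1.002
```

Call:
{"api": "carry_out", "payload": {
  "motion": [
    [[-8,-8,5],[0,-1.1,0],1],
    [[0,0,15],[0,0,0],1],
    [[0,0,10],[0,0,0],1],
    [[0,0,0],[0,0,0],1]
  ]
}}

```text
time_s: 9.65
tool_pos: [0.4987, -0.0104, 0.0791]
eef_rot: [-0.001, 3.136, 0.009]
wrist_force: [-0.4, 0.4, 0.2]
opening: 0.999
```

Call:
{"api": "carry_out", "payload": {
  "motion": [
    [[2,3,15],[0,0,0],1],
    [[0,0,15],[0,0,0],1],
    [[0,0,8],[0,0,0],1],
    [[0,0,0],[0,0,0],1],
    [[0,0,0],[0,0,0],1]
  ]
}}

```text
time_s: 10.15
tool_pos: [0.4993, -0.0091, 0.0426]
eef_rot: [0.003, 3.13, 0.009]
wrist_force: [-0.3, 1.4, -0.1]
opening: 1.004
```

Call:
{"api": "carry_out", "payload": {
  "motion": [
    [[2,1.5,1],[0,0.6,0],1],
    [[0,0,0],[0,0,0],1],
    [[0,0,0],[0,0,0],0],
    [[0,0,0],[0,0,0],0],
    [[0,0,0],[0,0,0],0],
    [[0,0,0],[0,0,0],0],
    [[0,0,0],[0,0,0],0],
    [[0,0,0],[0,0,0],0]
  ]
}}

```text
time_s: 10.95
tool_pos: [0.498, -0.0076, 0.0442]
eef_rot: [0.004, 3.138, 0.009]
wrist_force: [0.7, -0.6, -0.7]
opening: 0.62
```

Call:
{"api": "carry_out", "payload": {
  "motion": [
    [[0,0,-20],[0,0,0],0],
    [[0,0,-40],[0,0,0],0],
    [[0,0,-40],[0,0,0],0],
    [[0,0,-30],[0,0,0],0],
    [[-1,-30,0],[0,0,0],0],
    [[-1,-45,0],[0,0,0],0],
    [[-1,-45,0],[0,0,0],0],
    [[-1,-45,0],[0,0,0],0],
    [[-1,-45,0],[0,0,0],0],
    [[-1,-45,0],[0,0,0],0],
    [[-1,-30,0],[0,0,0],0],
    [[0,0,0],[0,0,0],0]
  ]
}}

```text
time_s: 12.15
tool_pos: [0.5046, -0.3027, 0.176]
eef_rot: [-0.007, 3.14, 0.008]
wrist_force: [-0.0, 0.5, -2.4]
opening: 0.618
```

Call:
{"api": "carry_out", "payload": {
  "motion": [
    [[-3,-26,0],[0,0,0],0],
    [[0,0,20],[0,0,0],0],
    [[0,0,25],[0,0,0],0],
    [[0,0,10],[0,0,0],0],
    [[0,0,0],[0,0,0],0],
    [[0,0,0],[0,0,0],0]
  ]
}}

```text
time_s: 12.75
tool_pos: [0.507, -0.3275, 0.1187]
eef_rot: [0.006, -3.141, -0.011]
wrist_force: [0.3, 0.4, -1.0]
opening: 0.616
```

Call:
{"api": "carry_out", "payload": {
  "motion": [
    [[-1,-1.5,6],[0,0,0],0],
    [[0,0,7],[0,0,0],0],
    [[0,0,0],[0,0,0],0]
  ]
}}

```text
time_s: 13.05
tool_pos: [0.5093, -0.3286, 0.1069]
eef_rot: [-0.008, 3.139, 0.01]
wrist_force: [-0.7, -0.6, -1.3]
opening: 0.617
```

```bash
python3 look.py scene 312 250 55 41 f1
```

```text
[ 0.50951683 -0.32874307  0.10722643] [-0.00770769  3.13898428  0.00911122] [ 0.5796503   0.42504598 -1.43533538] 0.6198593845044053
```

View pics/f1.png

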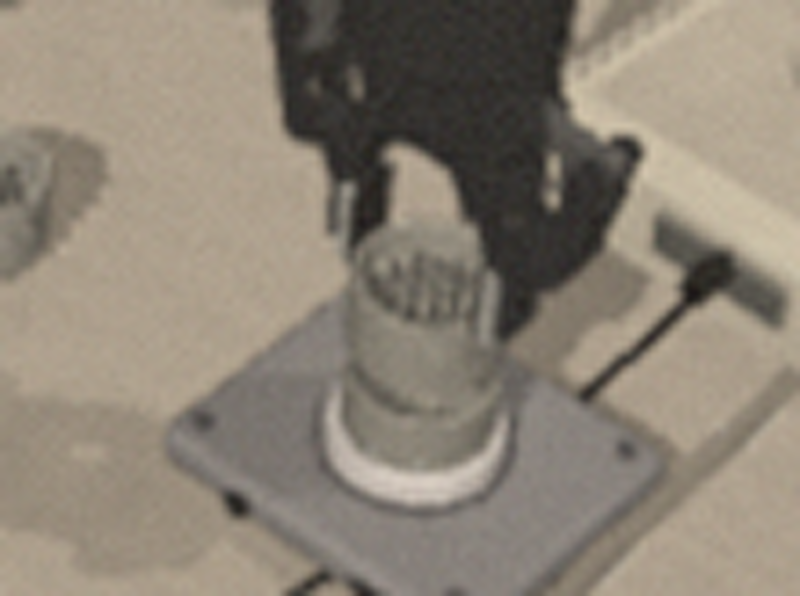

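Call:
{"api": "carry_out", "payload": {
  "motion": [
    [[1.2,-0.3,4],[0,0,0],0],
    [[0,0,4],[0,0,0],0],
    [[0,0,4],[0,0,0],0],
    [[0,0,0],[0,0,0],0]
  ]
}}

```text
time_s: 13.5
tool_pos: [0.5084, -0.3292, 0.0949]
eef_rot: [-0.007, 3.138, 0.008]
wrist_force: [-0.4, 0.2, -1.0]
opening: 0.616
```

Call:
{"api": "carry_out", "payload": {
  "motion": [
    [[0,0,2.5],[0,0,0],0],
    [[0,0,0],[0,0,0],0]
  ]
}}

```text
time_s: 13.7
tool_pos: [0.5088, -0.3295, 0.0933]
eef_rot: [-0.007, 3.137, 0.007]
wrist_force: [-1.4, 0.2, 0.9]
opening: 0.616
```

Call:
{"api": "carry_out", "payload": {
  "motion": [
    [[0,0,0],[0,0,0],0.8],
    [[0,0,0],[0,0,0],1],
    [[0,0,0],[0,0,0],1],
    [[0,0,-20],[0,0,0],1],
    [[0,0,-40],[0,0,0],1],
    [[0,0,-40],[0,0,0],1],
    [[3,30,-5],[0,0,0],1],
    [[5,45,0],[0,0,0],1],
    [[5,45,0],[0,0,0],1],
    [[5,45,0],[0,0,0],1],
    [[2,30,0],[0,0,0],1],
    [[0,0,0],[0,0,0],1]
  ]
}}

```text
time_s: 14.9
tool_pos: [0.488, -0.1308, 0.203]
eef_rot: [-0.001, 3.133, 0.006]
wrist_force: [0.3, -0.6, -0.6]
opening: 1.0
```

```bash
python3 meas.py b .5075 -.329 .080 .10 .035 .487 -.1295 .032 .05 .035|grep -v "top 0.487"
```

```text
scene 0.5075 -0.329 mean [ 0.5083 -0.3317] circ [ 0.5097 -0.3308] 0.029042844772338868 173 z [0.0869 0.0911 0.0923]
scene 0.487 -0.1295 mean [ 0.4895 -0.1322] circ [ 0.4891 -0.13  ] 0.03000124740600586 115 z [0.038  0.0408 0.0421]
top 0.5075 -0.329 mean [ 0.5265 -0.3335] circ [ 0.5192 -0.3305] 0.024570960998535157 35 z [0.0891 0.0907 0.0923]
15.0 [ 0.4883 -0.1345  0.203 ] [0.0052 3.1329 0.0032]
```

Call:
{"api": "carry_out", "payload": {
  "motion": [
    [[0,4.5,20],[0,0.4,0],1],
    [[0,0,40],[0,0,0],1],
    [[0,0,40],[0,0,0],1],
    [[0,0,20],[0,0,0],1],
    [[0,0,0],[0,0,0],1],
    [[0,0,0],[0,0,0],1]
  ]
}}

```text
time_s: 15.6
tool_pos: [0.4922, -0.14, 0.0802]
eef_rot: [0.024, 3.134, -0.005]
wrist_force: [-0.9, 0.3, 1.0]
opening: 0.996
```

Call:
{"api": "carry_out", "payload": {
  "motion": [
    [[4,10,8],[0,0.3,0],1],
    [[0,0,15],[0,0,0],1],
    [[0,0,11],[0,0,0],1],
    [[0,0,0],[0,0,0],1],
    [[0,0,0],[0,0,0],1]
  ]
}}

```text
time_s: 16.1
tool_pos: [0.4902, -0.1303, 0.0484]
eef_rot: [0.028, 3.133, -0.007]
wrist_force: [-0.0, -0.1, 0.5]
opening: 0.997
```

Call:
{"api": "carry_out", "payload": {
  "motion": [
    [[2,0.5,6],[0,0.4,-1.5],1],
    [[0,0,1],[0,0,0],1],
    [[0,0,0],[0,0,0],0],
    [[0,0,0],[0,0,0],0],
    [[0,0,0],[0,0,0],0],
    [[0,0,0],[0,0,0],0],
    [[0,0,0],[0,0,0],0],
    [[0,0,0],[0,0,0],0]
  ]
}}

```text
time_s: 16.9
tool_pos: [0.4889, -0.1298, 0.0435]
eef_rot: [-0.016, 3.137, -0.008]
wrist_force: [-0.4, 0.2, -1.6]
opening: 0.62
```

Call:
{"api": "carry_out", "payload": {
  "motion": [
    [[0,0,-20],[0,0,0],0],
    [[0,0,-40],[0,0,0],0],
    [[0,0,-45],[0,0,0],0],
    [[0,0,-40],[0,0,0],0],
    [[-3,-30,0],[0,0,0],0],
    [[-4,-45,0],[0,0,0],0],
    [[-4,-45,0],[0,0,0],0],
    [[-4,-45,0],[0,0,0],0],
    [[-3,-25,0],[0,0,0],0],
    [[0,0,0],[0,0,0],0],
    [[0,0,0],[0,0,0],0]
  ]
}}

```text
time_s: 18.0
tool_pos: [0.5084, -0.325, 0.1941]
eef_rot: [-0.022, 3.14, -0.008]
wrist_force: [-0.3, 0.9, -1.5]
opening: 0.624
```

Target TCP ≈ (.5083, −.3293); lower to ~.137.

Call:
{"api": "carry_out", "payload": {
  "motion": [
    [[0,-4,15],[0,0,0],0],
    [[0,0,20],[0,0,0],0],
    [[0,0,12],[0,0,0],0],
    [[0,0,0],[0,0,0],0],
    [[0,0,0],[0,0,0],0]
  ]
}}

```text
time_s: 18.5
tool_pos: [0.5083, -0.3244, 0.1427]
eef_rot: [0.031, -3.141, 0.003]
wrist_force: [0.6, 0.7, -1.0]
opening: 0.619
```

Call:
{"api": "carry_out", "payload": {
  "motion": [
    [[0,-5,3],[0,0,0],0],
    [[0,0,4],[0,0,0],0],
    [[0,0,0],[0,0,0],0]
  ]
}}

```text
time_s: 18.8
tool_pos: [0.5092, -0.3294, 0.1363]
eef_rot: [-0.033, 3.141, -0.004]
wrist_force: [0.3, -0.1, -0.6]
opening: 0.619
```

Call:
{"api": "carry_out", "payload": {
  "motion": [
    [[0.7,0,4],[0,0,0],0],
    [[0,0,4],[0,0,0],0],
    [[0,0,4],[0,0,0],0],
    [[0,0,0],[0,0,0],0]
  ]
}}

```text
time_s: 19.2
tool_pos: [0.5087, -0.3299, 0.1239]
eef_rot: [-0.033, 3.139, -0.005]
wrist_force: [0.4, 0.5, -1.0]
opening: 0.618
```

Call:
{"api": "carry_out", "payload": {
  "motion": [
    [[0,0.3,2.5],[0,0,0],0],
    [[0,0,0],[0,0,0],0]
  ]
}}

```text
time_s: 19.4
tool_pos: [0.5096, -0.3303, 0.1236]
eef_rot: [-0.032, 3.137, -0.008]
wrist_force: [0.0, -0.6, -1.9]
opening: 0.622
```

Call:
{"api": "carry_out", "payload": {
  "motion": [
    [[1,0.5,2.5],[0,0.3,0],0],
    [[0,0,1.5],[0,0,0],0],
    [[0,0,0],[0,0,0],0]
  ]
}}

```text
time_s: 19.7
tool_pos: [0.5104, -0.3304, 0.1237]
eef_rot: [-0.032, 3.138, -0.013]
wrist_force: [-0.6, -0.9, -1.1]
opening: 0.62
```

```bash
python3 look.py scene 280 190 230 190 c1; python3 -c "
from station import *
s=get_state();print(s['joints'],s['tau'],s['wrist_force'],s['ft_torque'])"
```

```text
[ 0.51056251 -0.33052635  0.12365606] [-0.03190715  3.13730101 -0.01292321] [-0.18094213 -0.08432481 -0.56406359] 0.6151143236560312
[ 0.52848206  0.61667931 -0.07420383  1.97722311  0.09352763  0.54348495
  1.97927073] [ 8.69056256e-02 -7.01046109e+01  4.74088434e-01 -1.68266541e+01
  3.28793318e-02 -3.10595648e-02  2.95702848e-03] [-0.18094213 -0.08432481 -0.56406359] [-0.01893156 -0.01035041  0.0106016 ]
```

View pics/c1.png

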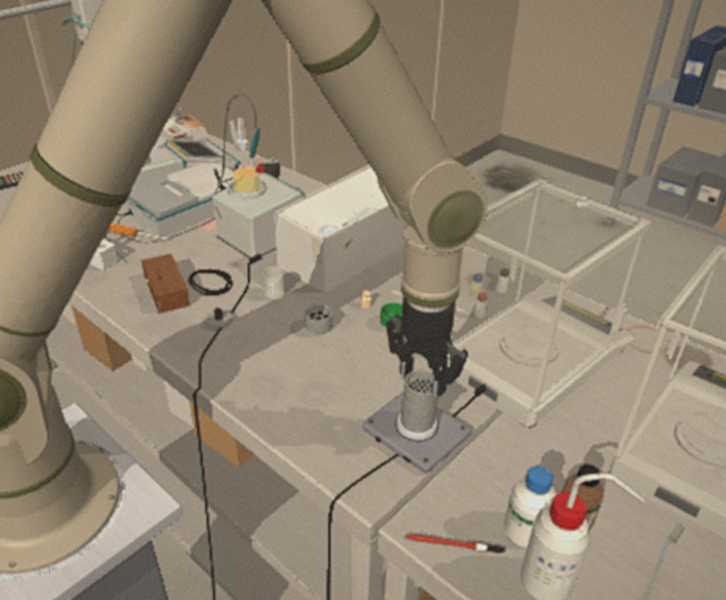

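Call:
{"api": "carry_out", "payload": {
  "motion": [
    [[0,0,0],[0,0,0],0.8],
    [[0,0,0],[0,0,0],1],
    [[0,0,0],[0,0,0],1],
    [[0,0,-20],[0,0,0],1],
    [[0,0,-40],[0,0,0],1],
    [[0,0,-40],[0,0,0],1],
    [[-6,30,0],[0,0,0],1],
    [[-14,45,0],[0,0,0],1],
    [[-14,45,0],[0,0,0],1],
    [[-14,45,0],[0,0,0],1],
    [[-14,45,0],[0,0,0],1],
    [[-14,45,0],[0,0,0],1]
  ]
}}

```text
time_s: 20.95
tool_pos: [0.5828, -0.075, 0.2237]
eef_rot: [-0.006, 3.138, -0.017]
wrist_force: [0.3, -0.5, -0.0]
opening: 1.001
```

```bash
python3 meas.py c .5075 -.329 .111 .132 .035 .597 -.012 .032 .05 .035
```

```text
scene 0.5075 -0.329 mean [ 0.5112 -0.3333] circ [ 0.5111 -0.3312] 0.029632041931152344 172 z [0.1179 0.1214 0.1234]
scene 0.597 -0.012 mean [ 0.5997 -0.0141] circ [ 0.599  -0.0115] 0.03136848831176758 106 z [0.0376 0.0417 0.0429]
top 0.5075 -0.329 mean [ 0.5089 -0.3302] circ [ 0.5082 -0.3305] 0.02826922607421875 128 z [0.1187 0.1213 0.1226]
top 0.597 -0.012 mean [ 0.5956 -0.0025] circ [ 0.5958 -0.0111] 0.02728984832763672 53 z [0.0393 0.0417 0.0427]
21.05 [ 0.5845 -0.0682  0.2236] [-0.0227  3.1365 -0.0112]
```

Call:
{"api": "carry_out", "payload": {
  "motion": [
    [[-8,30,10],[0,0,0],1],
    [[-4,18,30],[0,0,0],1],
    [[0,0,40],[0,0,0],1],
    [[0,0,30],[0,0,0],1],
    [[0,0,0],[0,0,0],1],
    [[0,0,0],[0,0,0],1]
  ]
}}

```text
time_s: 21.65
tool_pos: [0.599, -0.0168, 0.1109]
eef_rot: [-0.031, 3.133, -0.01]
wrist_force: [0.2, -0.3, 0.3]
opening: 1.003
```

Call:
{"api": "carry_out", "payload": {
  "motion": [
    [[2,5,15],[0,0.3,1],1],
    [[0,0,25],[0,0,0],1],
    [[0,0,17],[0,0,0],1],
    [[0,0,0],[0,0,0],1],
    [[0,0,0],[0,0,0],1]
  ]
}}

```text
time_s: 22.15
tool_pos: [0.6004, -0.0124, 0.0567]
eef_rot: [0.007, 3.13, -0.009]
wrist_force: [-0.9, -0.5, -0.7]
opening: 1.0
```

Call:
{"api": "carry_out", "payload": {
  "motion": [
    [[3,0.5,8],[0,0.5,0],1],
    [[0.5,0,6],[0,0,0],1],
    [[0,0,0],[0,0,0],1],
    [[0,0,0],[0,0,0],0],
    [[0,0,0],[0,0,0],0],
    [[0,0,0],[0,0,0],0],
    [[0,0,0],[0,0,0],0],
    [[0,0,0],[0,0,0],0],
    [[0,0,0],[0,0,0],0]
  ]
}}

```text
time_s: 23.05
tool_pos: [0.5984, -0.012, 0.0457]
eef_rot: [0.009, 3.134, -0.009]
wrist_force: [0.9, -0.3, -2.1]
opening: 0.618
```

Call:
{"api": "carry_out", "payload": {
  "motion": [
    [[0,0,-20],[0,0,0],0],
    [[0,0,-40],[0,0,0],0],
    [[0,0,-45],[0,0,0],0],
    [[0,0,-45],[0,0,0],0],
    [[0,0,-20],[0,0,0],0],
    [[8,-30,0],[0,0,0],0],
    [[12,-45,0],[0,0,0],0],
    [[12,-45,0],[0,0,0],0],
    [[12,-45,0],[0,0,0],0],
    [[12,-45,0],[0,0,0],0],
    [[12,-40,0],[0,0,0],0],
    [[5,-20,0],[0,0,0],0]
  ]
}}

```text
time_s: 24.25
tool_pos: [0.5219, -0.285, 0.2221]
eef_rot: [-0.007, 3.135, -0.007]
wrist_force: [0.2, 0.9, -0.8]
opening: 0.619
```

Call:
{"api": "carry_out", "payload": {
  "motion": [
    [[5,-25,0],[0,0,0],0],
    [[2,-14,10],[0,0,0],0],
    [[0,0,20],[0,0,0],0],
    [[0,0,10],[0,0,0],0],
    [[0,0,0],[0,0,0],0],
    [[0,0,0],[0,0,0],0]
  ]
}}

```text
time_s: 24.85
tool_pos: [0.5126, -0.3287, 0.1784]
eef_rot: [0.001, 3.137, -0.005]
wrist_force: [0.0, -0.0, -1.6]
opening: 0.618
```

Call:
{"api": "carry_out", "payload": {
  "motion": [
    [[2.5,-1,5],[0,0.3,0],0],
    [[0,0,5],[0,0,0],0],
    [[0,0,0],[0,0,0],0]
  ]
}}

```text
time_s: 25.15
tool_pos: [0.5112, -0.3283, 0.1687]
eef_rot: [-0.003, 3.141, -0.006]
wrist_force: [0.2, 0.2, -0.8]
opening: 0.618
```

Call:
{"api": "carry_out", "payload": {
  "motion": [
    [[1,-1.5,4],[0,0,0],0],
    [[0,0,4],[0,0,0],0],
    [[0,0,3],[0,0,0],0],
    [[0,0,2],[0,0,0],0]
  ]
}}

```text
time_s: 25.55
tool_pos: [0.5112, -0.3304, 0.1562]
eef_rot: [-0.003, 3.139, -0.008]
wrist_force: [-2.7, 2.1, 22.6]
opening: 0.615
```

Call:
{"api": "carry_out", "payload": {
  "motion": [
    [[0,0,0],[0,0,0],0],
    [[0,0,0],[0,0,0],0.8],
    [[0,0,0],[0,0,0],1],
    [[0,0,0],[0,0,0],1],
    [[0,0,-20],[0,0,0],1],
    [[0,0,-40],[0,0,0],1],
    [[0,0,-30],[0,0,0],1],
    [[2,30,0],[0,0,0],1],
    [[3,45,0],[0,0,0],1],
    [[3,45,0],[0,0,0],1],
    [[3,45,0],[0,0,0],1],
    [[3,45,0],[0,0,0],1]
  ]
}}

```text
time_s: 26.75
tool_pos: [0.4974, -0.1215, 0.2484]
eef_rot: [0.017, 3.135, -0.013]
wrist_force: [1.1, 0.8, -0.3]
opening: 1.002
```

```bash
python3 meas.py d .509 -.330 .142 .165 .035 .470 .148 .009 .02 .033 .470 .148 .025 .04 .015;  python3 - <<'E'
import cv2
p=cv2.imread('pics/d_scene.png')[190:290,250:383];cv2.imwrite('pics/d1.png',cv2.resize(p,None,fx=6,fy=6,interpolation=2))
E
```

```text
scene 0.509 -0.33 mean [ 0.5106 -0.3328] circ [ 0.5117 -0.3331] 0.029293699264526366 184 z [0.149  0.1524 0.1535]
scene 0.47 0.148 mean [0.4693 0.1416] circ [0.4702 0.1452] 0.029315628051757813 136 z [0.0147 0.0174 0.0186]
scene 0.47 0.148 mean [0.4702 0.1436] circ [0.4707 0.1441] 0.007423596382141113 21 z [0.0329 0.036  0.0368]
top 0.509 -0.33 mean [ 0.5121 -0.3474] circ [ 0.5095 -0.3332] 0.027092382431030272 72 z [0.1505 0.1524 0.1534]
top 0.47 0.148 mean [0.469  0.1474] circ [0.4687 0.1476] 0.02789044761657715 310 z [0.0132 0.0159 0.0168]
top 0.47 0.148 mean [0.4689 0.1474] circ [0.4686 0.1475] 0.008159032821655273 35 z [0.0323 0.0346 0.0361]
26.85 [ 0.4975 -0.1167  0.2484] [ 0.0031  3.1355 -0.0097]
```

View pics/d1.png

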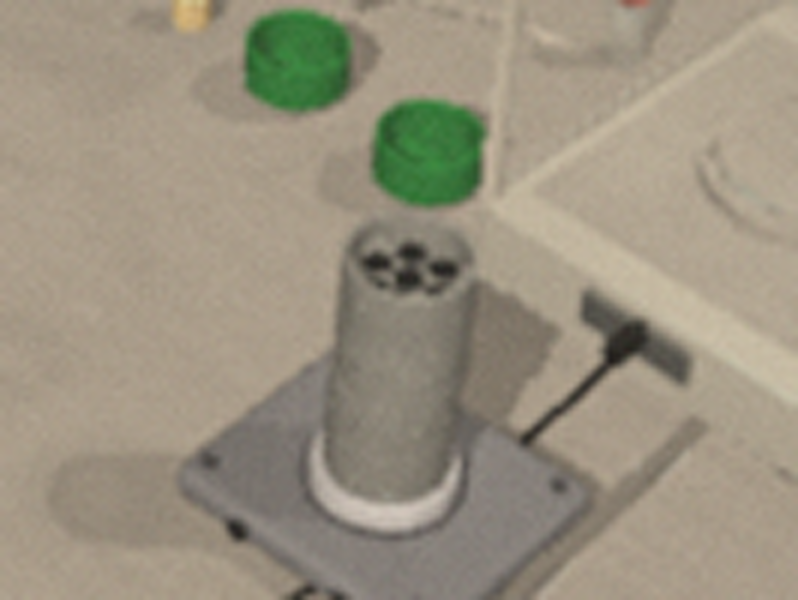

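Call:
{"api": "carry_out", "payload": {
  "motion": [
    [[4,40,0],[0,0,0],1],
    [[4,45,0],[0,0,0],1],
    [[4,45,0],[0,0,0],1],
    [[4,45,0],[0,0,0],1],
    [[4,40,0],[0,0,0],0.7],
    [[4,30,10],[0,0,0],0.6],
    [[2,10,40],[0,0,0],0.5],
    [[0,0,45],[0,0,0],0.5],
    [[0,0,30],[0,0,0],0.5],
    [[0,0,10],[0,0,0],0.5],
    [[0,0,0],[0,0,0],0.5],
    [[0,0,0],[0,0,0],0.5]
  ]
}}

```text
time_s: 28.05
tool_pos: [0.4784, 0.1479, 0.1103]
eef_rot: [0.003, 3.124, -0.005]
wrist_force: [-0.5, 0.9, 0.5]
opening: 0.496
```

Call:
{"api": "carry_out", "payload": {
  "motion": [
    [[8,-1.5,10],[0,0.9,0],0.5],
    [[0,0,20],[0,0,0],0.5],
    [[0,0,10],[0,0,0],0.5],
    [[0,0,0],[0,0,0],0.5],
    [[0,0,0],[0,0,0],0.5]
  ]
}}

```text
time_s: 28.55
tool_pos: [0.4723, 0.1455, 0.073]
eef_rot: [0.007, 3.135, -0.0]
wrist_force: [-0.1, -0.1, 0.3]
opening: 0.499
```

Call:
{"api": "carry_out", "payload": {
  "motion": [
    [[2.5,1,10],[0,0.3,0],0.5],
    [[0,0,15],[0,0,0],0.5],
    [[0,0,8],[0,0,0],0.5],
    [[0,0,0],[0,0,0],0.5],
    [[0,0,0],[0,0,0],0.5]
  ]
}}

```text
time_s: 29.05
tool_pos: [0.4705, 0.1471, 0.0399]
eef_rot: [0.008, 3.138, 0.002]
wrist_force: [-1.1, 0.6, -0.4]
opening: 0.503
```

Call:
{"api": "carry_out", "payload": {
  "motion": [
    [[1,0,3],[0,0,0],0.5],
    [[0,0,0],[0,0,0],0.35],
    [[0,0,0],[0,0,0],0.2],
    [[0,0,0],[0,0,0],0],
    [[0,0,0],[0,0,0],0],
    [[0,0,0],[0,0,0],0],
    [[0,0,0],[0,0,0],0]
  ]
}}

```text
time_s: 29.75
tool_pos: [0.4699, 0.1473, 0.038]
eef_rot: [0.008, 3.137, 0.003]
wrist_force: [0.4, -0.8, -0.4]
opening: 0.172
```

Call:
{"api": "carry_out", "payload": {
  "motion": [
    [[0,0,-20],[0,0,0],0],
    [[0,0,-40],[0,0,0],0],
    [[0,0,-45],[0,0,0],0],
    [[0,0,-45],[0,0,0],0],
    [[0,0,-45],[0,0,0],0],
    [[0,0,-20],[0,0,0],0],
    [[0,0,0],[0,0,0],0],
    [[0,0,0],[0,0,0],0]
  ]
}}

```text
time_s: 30.55
tool_pos: [0.4678, 0.1466, 0.2605]
eef_rot: [0.007, 3.139, 0.001]
wrist_force: [-0.5, -0.6, -1.2]
opening: 0.16
```

```bash
python3 look.py scene 225 155 64 48 l1
```

```text
[0.46774473 0.14659155 0.26016822] [7.25521139e-03 3.13967288e+00 1.78347875e-04] [-0.17218783 -0.2389161  -1.01828728] 0.16456151671310462
```

View pics/l1.png

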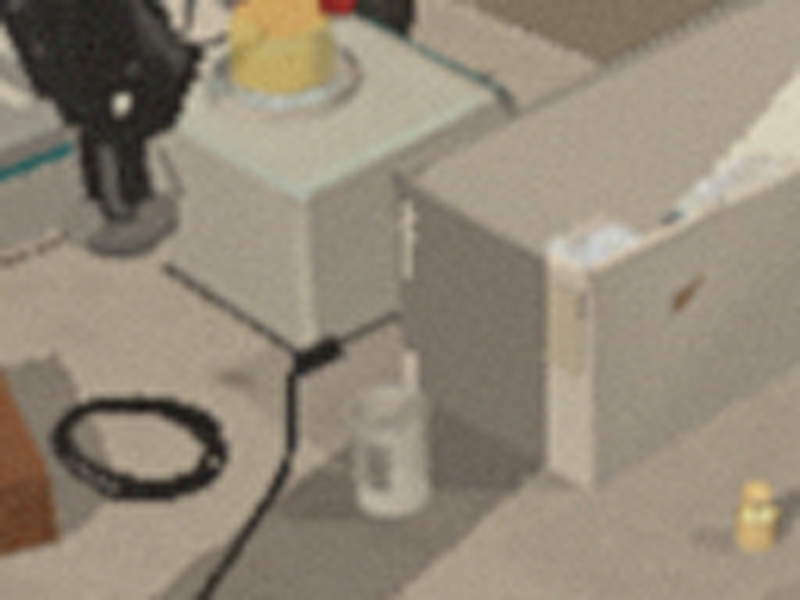

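Call:
{"api": "carry_out", "payload": {
  "motion": [
    [[-3,-30,0],[0,0,0],0],
    [[-4,-45,0],[0,0,0],0],
    [[-4,-45,0],[0,0,0],0],
    [[-4,-45,0],[0,0,0],0],
    [[-4,-45,0],[0,0,0],0],
    [[-4,-45,0],[0,0,0],0],
    [[-4,-45,0],[0,0,0],0],
    [[-4,-45,0],[0,0,0],0],
    [[-4,-45,0],[0,0,0],0],
    [[-4,-35,0],[0,0,0],0],
    [[-2,-15,0],[0,0,0],0],
    [[0,0,0],[0,0,0],0]
  ]
}}

```text
time_s: 31.8
tool_pos: [0.5031, -0.3073, 0.2367]
eef_rot: [0.006, -3.111, -0.011]
wrist_force: [-0.5, 0.9, -0.8]
opening: 0.159
```

Call:
{"api": "carry_out", "payload": {
  "motion": [
    [[-6,-23,0],[0,-1.7,0],0],
    [[0,0,15],[0,0,0],0],
    [[0,0,10],[0,0,0],0],
    [[0,0,0],[0,0,0],0],
    [[0,0,0],[0,0,0],0]
  ]
}}

```text
time_s: 32.3
tool_pos: [0.5089, -0.322, 0.2059]
eef_rot: [0.017, -3.135, -0.022]
wrist_force: [0.1, 0.6, -0.9]
opening: 0.165
```

Call:
{"api": "carry_out", "payload": {
  "motion": [
    [[-1,-9,3],[0.8,-0.3,0],0],
    [[0,0,6],[0,0,0],0],
    [[0,0,0],[0,0,0],0]
  ]
}}

```text
time_s: 32.6
tool_pos: [0.511, -0.3301, 0.197]
eef_rot: [0.021, -3.141, 0.002]
wrist_force: [-1.0, 0.6, -1.4]
opening: 0.163
```

```bash
python3 look.py scene 312 235 48 36 l2
```

```text
[ 0.51111918 -0.33033382  0.19743531] [-2.12535250e-02  3.14107447e+00 -2.57446728e-03] [0.71145715 0.10637682 0.08894879] 0.16335913522347603
```

View pics/l2.png

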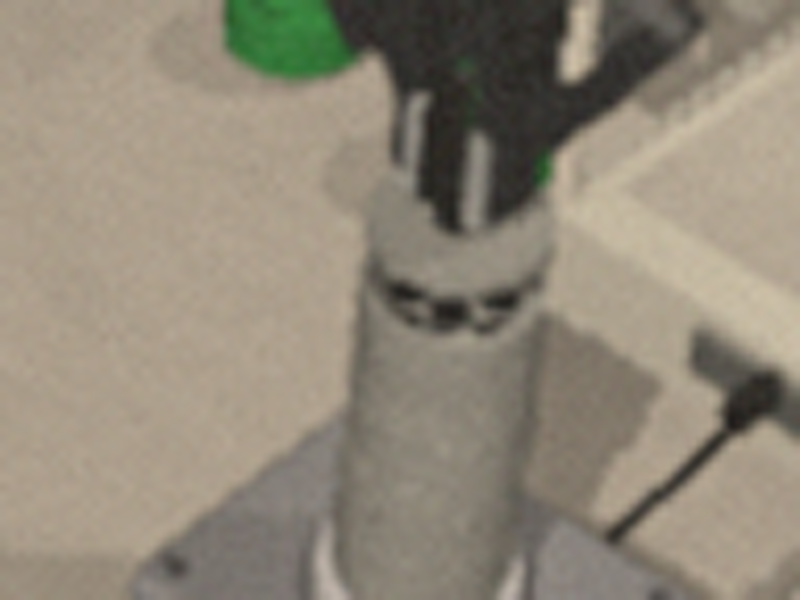

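Call:
{"api": "carry_out", "payload": {
  "motion": [
    [[0.5,0,4],[0,0,0],0],
    [[0,0,4],[0,0,0],0],
    [[0,0,4],[0,0,0],0],
    [[0,0,2],[0,0,0],0]
  ]
}}

```text
time_s: 33.05
tool_pos: [0.5108, -0.3306, 0.1831]
eef_rot: [-0.021, 3.14, -0.004]
wrist_force: [0.3, 0.5, -1.6]
opening: 0.168
```

Call:
{"api": "carry_out", "payload": {
  "motion": [
    [[0,0,2],[0,0,0],0],
    [[0,0,2],[0,0,0],0],
    [[0,0,1],[0,0,0],0]
  ]
}}

```text
time_s: 33.35
tool_pos: [0.5122, -0.3313, 0.1798]
eef_rot: [-0.02, 3.137, -0.006]
wrist_force: [-3.0, 2.8, 13.2]
opening: 0.162
```

Call:
{"api": "carry_out", "payload": {
  "motion": [
    [[0,0,0],[0,0,0],0],
    [[0,0,0],[0,0,0],0.3],
    [[0,0,0],[0,0,0],0.6],
    [[0,0,0],[0,0,0],0.6],
    [[0,0,-20],[0,0,0],0.6],
    [[0,0,-40],[0,0,0],0.6],
    [[0,0,-30],[0,0,0],0.6],
    [[0,30,0],[0,0,0],0.6],
    [[0,45,0],[0,0,0],0.6],
    [[0,45,0],[0,0,0],0.6],
    [[0,30,0],[0,0,0],0.6],
    [[0,0,0],[0,0,0],0.6]
  ]
}}

```text
time_s: 34.55
tool_pos: [0.5101, -0.1779, 0.2721]
eef_rot: [-0.014, 3.135, -0.006]
wrist_force: [0.8, 0.6, 0.0]
opening: 0.601
```

```bash
python3 meas.py e .51 -.331 .148 .162 .035 .51 -.331 .168 .185 .02;  python3 - <<'E'
import cv2
p=cv2.imread('pics/e_scene.png')[130:290,170:383];cv2.imwrite('pics/e1.png',cv2.resize(p,None,fx=3.7,fy=3.7,interpolation=2))
E
```

```text
scene 0.51 -0.331 mean [ 0.5071 -0.3361] circ [ 0.5121 -0.3333] 0.02901425361633301 294 z [0.1566 0.1585 0.1606]
scene 0.51 -0.331 mean [ 0.5111 -0.3347] circ [ 0.5118 -0.3335] 0.008721596717834472 41 z [0.1762 0.1784 0.1794]
34.65 [ 0.5101 -0.1818  0.272 ] [-0.0078  3.1355 -0.0091]
```

View pics/e1.png

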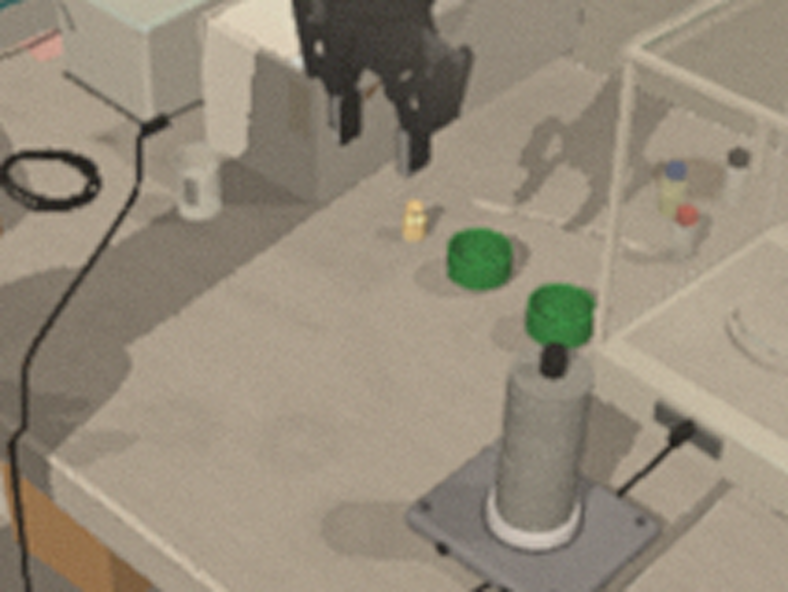

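Run:
```python
from h import *
d=np.load("e_scene.npz")['d'];W=cloud("scene",d)
r=np.hypot(W[...,0]-.512,W[...,1]+.333);q=W[(d>0)&(r<.026)&(r>.011)&(W[...,2]>.15)&(W[...,2]<.164)]
c,*_=np.linalg.lstsq(np.c_[q[:,:2]-[.512,-.333],np.ones(len(q))],q[:,2],rcond=None);print("lid tilt deg",np.degrees(c[:2]),"z",c[2],len(q))
sign_off();print(get_state()['time_s'])
```

```text
lid tilt deg [1.58353857 0.47490866] z 0.15656927872401696 182
the job is handed in; nothing more can be done
the job is handed in; nothing more can be done
```

The stack is built on the sieving base and handed in at about 35 s: pan, fine, medium and coarse sieve, then the lid, each set down one at a time in that order. Everything was released, and the gripper stood clear of the stack, open. The beaker, the case and the two green look-alikes were never gripped or touched.

**Heights:** the cup rims measured about 59, 90, 121 and 152 mm, and the lid disc 157 mm with its knob top at 177 mm. These match the fully nested values to within about 1 mm.

**Forces:** the largest force I saw at set-down was about 23 N, when seating the coarse sieve.

**Checks that were weaker or disagreed:**
- **Lid tilt:** a plane fit to the lid gave about 1.6° in x and 0.5° in y from noisy depth. The heights and the last picture show it seated, so I did not correct it.
- **Centre offset:** the top of the stack sits about 2–3 mm from the base centre. I put this down to the play in each nest, plus a 2–3 mm disagreement between the two cameras.
- **Last look:** only the scene camera saw the lid at the end; the top camera gave no reading there, probably because the arm was in the way.

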